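Sort the guide rails, load the rack and latch its keeper

ROBOT

A 6-joint arm with a two-finger parallel gripper is mounted at the origin on the work surface. World frame = base frame: x ahead of the robot, y to its left, z up, the work surface at z = 0. Lengths are in m, angles in rad, forces in N, time in s.
With the tool pointing down it reaches from about 0.375 to 0.975 m from the base axis. Payload 3.8 kg.
Tool frame: the origin (TCP) lies at the centre of the arm's flange, where the gripper is bolted on; the fingertips stand 173 mm ahead of it and the grasp point (between the pads) lies 155 mm ahead of it (bot.tip_reach is the distance from the TCP to the fingertips, in m); z points along the fingers, y is the line along which they close (so a half turn about z gives the same grasp; the last joint's range is limited). The gripper opens to 85 mm and grips with 20 to 120 N. Pads are 22 mm wide; open, the fingers measure 114 mm over their backs; the gripper's body (76 mm by 85 mm) begins 54 mm behind the grasp point. The pads swing forward as they close: fully open they stand 13 mm farther back than shut.
Start: joints at [1.276, 0.264, 1.604, -0, 1.274, -0.037], TCP at [0.172, 0.653, 0.405] pointing down, gripper open.
Joint ranges: [-2.63, 2.63], [-0.94, 2.18], [0.31, 2.57], [-1.31, 4.45], [0, 2.66], [-2.55, 2.55]. Speed limits (rad/s): [2.57, 2.57, 3.14, 3.14, 3.14, 3.14].

INTERFACE

Orientations are given as a rotation vector (axis times angle).
In Python, from workcell import bot gives the robot as it stands.
- The arm moves only by the tool drive_tool, never from a script. Its arguments are lists of equal length, an entry for each row: "claw": the finger opening in mm, from 0 to 85.4; "slide": the shift along the world's x, y, z each as a share of 0.5 m, from -1 to 1, a list of three; "yaw": the turn about the world's z as a share of 180 degrees, from -1 to 1. A call has 1 to 8 rows; each row is the pose to reach, as a shift and turn from the pose commanded when the call began, turning the shorter way round; what a row does not reach only later rows make up. A row lasts 1/12 s, in which the tool goes at most 41.7 mm and 7.16 degrees, less where a joint would pass 70% of its speed; a pose out of reach is approached as far as the arm can. A call with a number of a shift or a turn outside -1 to 1 is refused whole. A call with a gripper value outside its range is refused whole. The fingers move at their own pace and stop on an object; "newtons" is the grip in N (left out, the last holds). Time passes only in rows, so rows that repeat a pose let the fingers close. It gives the time, the measured TCP pose, the force, the opening and the grip force at its end, in the units of the state.
- bot.read_state(): the state, without advancing time (a new reading comes with each control period).
- bot.read_camera(name): name is "scene" or "side" or "wrist"; returns a dict with "color" (400x640x3 uint8, red, green, blue), "depth" (400x640 float32, m along the optical axis (not along the pixel's ray), 0 where there is no reading), "mtx" (3x3 intrinsics, pixels), "eye" and "rotation" of the camera in the world. Camera axes: x right, y up, looking along -z (the intrinsics and any distortion apply to the point x, -y, -z); pixel columns grow to the right and rows downward; lengths in m; the calibration is good to about 2 mm. A picture is of the moment at which its call begins.
- bot.finish_job(): hands the job in; it is judged then, once.
The state is a dict: "time": time; "q": joint angles; "joint_vel": joint speeds; "joint_torque": joint torques, N m; "tool_pos": TCP position; "tcp_rot": TCP orientation; "wrist_force": force on the tool from outside, world axes, zero at the start; "torque": the same for the moment, N m; "width": opening from 0.0 (shut) to 1.0 (fully open); "grip_force": force on a finger pad.
Only numpy, scipy, OpenCV 4.12 (cv2) and the standard library are available. Lean on these libraries where they do the work, as an engineer would, in place of code of your own. Each camera call takes 0.05 s, during which the arm holds its last target. There are 200 camera calls.

TASK

Sort the batch of aluminium T-section guide rails lying on the instrument bench: lay every sound one (straight and full length) down flat in a lane of its own in the grey carrying rack, and drop every bent or short one in the black scrap bin. When all are sorted, swing the rack's keeper bar fully shut across the rails, past its sprung ball, so that it stays home. Leave the other things on the bench where they are.

Things in the scene. Friction and masses are not known exactly. Their poses are not given: they have to be found in the camera images.
- tray: Carrying rack, fixed, grey plastic, four open lanes side by side. Origin: underside centre, on the bench. Lanes run along its y, centred on y = 0, at x = -75, -25, 25 and 75 mm. A lane is 44 mm wide between 6 mm ribs and 120 mm long between end stops; its floor is 6 mm, ribs and stops 16 mm above the bench. One rail lies lengthwise per lane, flange down.
- catch (a point): Top of the steel catch block of the rack, 48 mm above the bench, 119 mm along the rack's +x; the tip of the keeper bar comes home here. A sprung ball stands up from it on the +y side, a stop cheek (up to 68 mm above the bench) on the -y side.
- keeper (a joint): Swing of the keeper bar about its upright hinge, rad: 0 = fully shut, bar along the rack's +x across all lanes; grows as it opens, counter-clockwise from above, up to 1.9 (bar direction = rack yaw + this). Starts at 1.35 to 1.75. Stiff hinge (about 0.1 N m), stays where left. In the last 0.1 rad it must be pushed over a sprung ball (about 4 N at the handle), then stays home.
- keeper_hinge (a point): On the keeper's hinge axis (at x = -125 mm of the rack), 58 mm above the bench, at the bar's centre line. The bar is a round steel rod 16 mm thick, 256 mm long from this axis; shut, it passes 6 mm above rails that lie properly in their lanes. The hub is 26 mm wide, its top 73 mm above the bench.
- keeper_handle (a point): Top centre of the black upright grip on the bar: a cylinder 18 mm in diameter standing 48 mm out of the bar, its top 114 mm above the bench, 185 mm from the hinge axis.
- bin: Scrap bin, fixed: black open box 230 mm (its x) by 140 mm (its y), 40 mm high, walls and floor 4 mm. Origin: underside centre, on the bench.
- rail1: A sound aluminium guide rail, straight, 100 mm long along its x; inverted T: flange 32 mm wide, 8 mm thick; central web 12 mm thick, top 38 mm above the underside (pinch here). Origin: centre of its underside. May be absent.
- rail2: A sound aluminium guide rail, straight, 100 mm long along its x; inverted T: flange 32 mm wide, 8 mm thick; central web 12 mm thick, top 38 mm above the underside (pinch here). Origin: centre of its underside. May be absent.
- rail3: A sound aluminium guide rail, straight, 100 mm long along its x; inverted T: flange 32 mm wide, 8 mm thick; central web 12 mm thick, top 38 mm above the underside (pinch here). Origin: centre of its underside. May be absent.
- rail4: A sound aluminium guide rail, straight, 100 mm long along its x; inverted T: flange 32 mm wide, 8 mm thick; central web 12 mm thick, top 38 mm above the underside (pinch here). Origin: centre of its underside. May be absent.
- bent1: A bent aluminium guide rail, two straight 50 mm halves meeting at a kink of 0.6 rad; inverted T: flange 32 mm wide, 8 mm thick; central web 12 mm thick, top 38 mm above the underside (pinch here). Origin: underside, near the middle. From above, the kink is at y = +7.5 mm; the half towards -x is centred at (-24, 0) mm and turned +0.3 rad, the other at (+24, 0) mm, turned -0.3 rad. May be absent.
- bent2: A bent aluminium guide rail, two straight 50 mm halves meeting at a kink of 0.6 rad; inverted T: flange 32 mm wide, 8 mm thick; central web 12 mm thick, top 38 mm above the underside (pinch here). Origin: underside, near the middle. From above, the kink is at y = +7.5 mm; the half towards -x is centred at (-24, 0) mm and turned +0.3 rad, the other at (+24, 0) mm, turned -0.3 rad. May be absent.
- short1: A short aluminium guide rail, straight but only 62 mm long along its x; inverted T: flange 32 mm wide, 8 mm thick; central web 12 mm thick, top 38 mm above the underside (pinch here). Origin: centre of its underside. May be absent.
- jar: Bystander, loose: glass jar with a steel lid, 48 mm across, 60 mm high. Origin: underside, about its middle. To be left alone.
- dial: Bystander, loose: spare aluminium control dial, 48 mm across, 32 mm high. Origin: underside, about its middle. To be left alone.
- driver: Bystander, loose: screwdriver, 200 mm long. Origin: underside, about its middle. To be left alone.
- attenuator: Bystander, loose: grey switch box with connectors at its ends, 60 by 150 mm, 54 mm high with its levers. Origin: underside, about its middle. To be left alone.
- connector: Bystander, loose: steel connector elbow, 52 mm long, 20 mm high. Origin: underside, about its middle. To be left alone.
Mind the look-alikes: they are no part of the job. Leave any yellow look-alike of the short1 alone. What is shaped like the bent2 but pink or purple is not meant.

How it is judged:
By the outcome, as a careful person would: the job done as asked, in the order asked, and still so for the second after the job is handed in, with the robot touching nothing.
Of rail1, rail2, rail3, rail4 only 3 to 4 are there at a start; the rules pass over those that are not, and their reading is None.
Of bent1, bent2, short1 only 2 to 3 are there at a start; the rules pass over those that are not, and their reading is None.
At some moment in a run one of rail1, rail2, rail3, rail4, bent1, bent2, short1 may be knocked a few centimetres aside while the robot is not near it.
Once in a run the grip may slacken for a moment while it holds something.
It also fails if it takes over 210 s, if anything falls off the work surface, if the arm or the gripper's body presses on something with over 40 N, if the wrist force passes 120 N, or if a joint passes its speed limit or range.

## Working session

There is one attempt and no reset: what is moved stays moved. The work goes in short steps, Python scripts to look and compute and a tool call to move; the robot and the scene stay as the last step left them, time stands still between calls to the robot, and variables do not carry over. Pictures are saved under pics/ and viewed, at most 14 in all, crops included, and the job is handed in when it is done.

Besides the shell and the picture viewer there is one more tool, called after "Request:" in YAML: its name, and indented under it one key for each argument. drive_tool: Moves the arm, as the interface text tells. Shift numbers are shares of 0.5 m and turn numbers shares of 180 degrees, none past 1 either way. Its arguments: {"type":"object","properties":{"claw":{"type":"array","items":{"type":"number"}},"slide":{"type":"array","items":{"type":"array","items":{"type":"number"}}},"yaw":{"type":"array","items":{"type":"number"}},"newtons":{"type":"number"}},"required":["claw","slide","yaw"]}

```bash
ls; mkdir -p pics; cat > h.py <<'E'
import numpy as np, cv2
from workcell import bot
def cam(n):
    c=bot.read_camera(n); return c
def save(c,name): cv2.imwrite('pics/'+name,cv2.cvtColor(c['color'],cv2.COLOR_RGB2BGR))
def cloud(c):
    h,w=c['depth'].shape; u,v=np.meshgrid(np.arange(w),np.arange(h)); K=c['mtx']; d=c['depth']
    p=np.stack([(u-K[0,2])/K[0,0]*d,-(v-K[1,2])/K[1,1]*d,-d],-1)
    return p@np.array(c['rotation']).T+np.array(c['eye'])
E
python3 - <<'E'
from h import *
for n in ['scene','side','wrist']:
    c=cam(n); save(c,n+'0.png'); np.savez('/tmp/'+n+'0.npz',**c); print(n,c['eye'],c['rotation'],c['mtx'],[k for k in c],(c['depth']>0).mean())
print(bot.read_state())
E
```

```text
pics
scene [ 1.15889764 -0.32730283  0.88302439] [0.66023091 0.37084988 1.03049408] [[388.68127778   0.         321.01488343]
 [  0.         388.68127778 198.71916842]
 [  0.           0.           1.        ]] ['color', 'depth', 'mtx', 'eye', 'rotation'] 0.9960625
side [0.31812013 0.75232258 1.01659647] [ 0.15760023 -0.98766988 -2.64898745] [[471.00552629   0.         321.90818938]
 [  0.         471.00552629 192.54636287]
 [  0.           0.           1.        ]] ['color', 'depth', 'mtx', 'eye', 'rotation'] 0.99605859375
wrist [0.09980392 0.67233486 0.37383444] [-0.25045806 -0.19099247  1.30427718] [[346.30969542   0.         313.73011215]
 [  0.         346.30969542 198.41772273]
 [  0.           0.           1.        ]] ['color', 'depth', 'mtx', 'eye', 'rotation'] 0.99580859375
{'time': 0.15, 'q': array([ 1.27609079e+00,  2.64593763e-01,  1.60504951e+00, -3.96362659e-05,
        1.27373475e+00, -3.68916073e-02]), 'joint_vel': array([-0.00060327, -0.00119967, -0.00410697, -0.00100567, -0.00012336,
       -0.00184399]), 'joint_torque': array([ 1.15107137e-03, -5.15909028e+01, -3.67958343e+01,  5.52156575e-05,
        8.10394180e-03,  7.49149393e-06]), 'tool_pos': array([0.17202918, 0.65243836, 0.40364439]), 'tcp_rot': array([-4.03801179e-01, -3.11527283e+00,  2.77559129e-03]), 'wrist_force': array([-0.56871484,  0.21836275,  0.16433046]), 'torque': array([ 0.02508877, -0.01055227, -0.03703203]), 'grip_force': 0.0, 'width': 1.0042087564484155}
```

Rotation is a rotation vector.

```bash
sed -i "s/np.array(c\['rotation'\]).T/cv2.Rodrigues(np.array(c['rotation'],float))[0].T/" h.py
cat >> h.py <<'E'
def ortho(cs,x0=0.0,x1=1.0,y0=-0.7,y1=0.9,s=500):
    # top-down map: row = -x, col = -y (robot view)
    H=int((x1-x0)*s);W=int((y1-y0)*s); im=np.zeros((H,W,3),np.uint8); z=np.full((H,W),-1.)
    for c in cs:
        P=cloud(c); m=(c['depth']>0)
        p=P[m]; col=c['color'][m]; r=((x1-p[:,0])*s).astype(int); k=((y1-p[:,1])*s).astype(int)
        ok=(r>=0)&(r<H)&(k>=0)&(k<W)&(p[:,2]<0.25); p,col,r,k=p[ok],col[ok],r[ok],k[ok]
        o=np.argsort(p[:,2]); 
        for i in o:
            if p[i,2]>z[r[i],k[i]]: z[r[i],k[i]]=p[i,2]; im[r[i],k[i]]=col[i]
    return im,z
E
python3 - <<'E'
from h import *
cs=[dict(np.load('/tmp/%s0.npz'%n)) for n in ['scene','side']]
im,z=ortho(cs)
cv2.imwrite('pics/ortho0.png',im[:,:,::-1])
E
```

```text
(no output)
```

View pics/scene0.png

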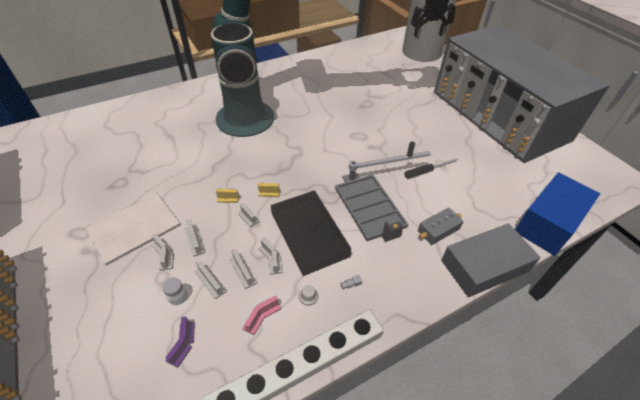

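View pics/side0.png

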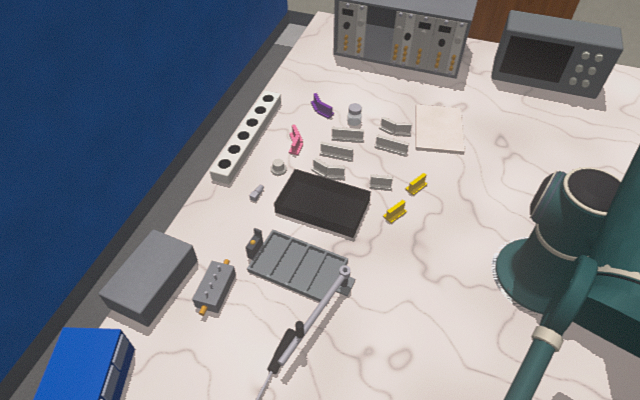

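View pics/ortho0.png

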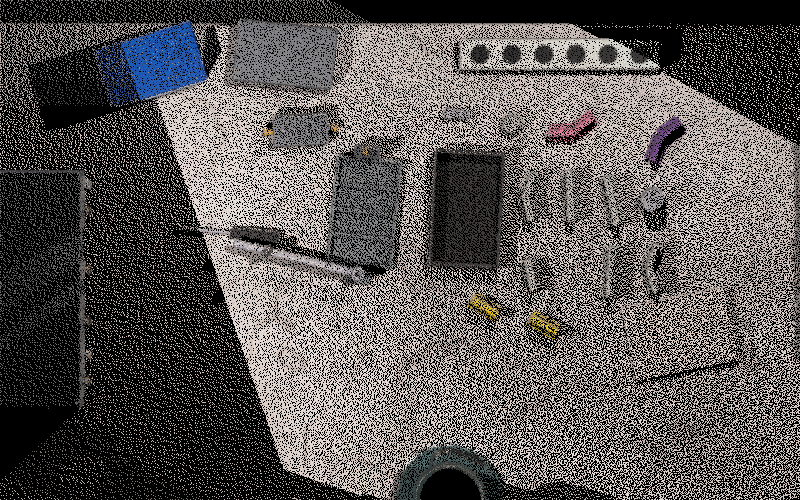

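Ten grey/coloured look-alikes (scene px): straight rails (193,237), (208,279), (242,268); bent (162,252), (270,255); short (248,214). Not meant: yellow (227,195), (269,189); pink (262,314); purple (180,342). The driver lies near the keeper bar. I measure these now.

```bash
cat >> h.py <<'E'
def rails(cs,zlo=0.027,zhi=0.045,x0=0.3,x1=0.8,y0=-0.7,y1=0.3,s=400,exclude=True):
    out=[]
    p=[];col=[]
    for c in cs:
        P=cloud(c); m=c['depth']>0; p.append(P[m]); col.append(c['color'][m])
    p=np.vstack(p); col=np.vstack(col).astype(int)
    m=(p[:,2]>zlo)&(p[:,2]<zhi)&(p[:,0]>x0)&(p[:,0]<x1)&(p[:,1]>y0)&(p[:,1]<y1)&(col.max(1)-col.min(1)<40)
    p=p[m]; 
    g=np.zeros((int((x1-x0)*s)+2,int((y1-y0)*s)+2),np.uint8); i=((p[:,0]-x0)*s).astype(int); j=((p[:,1]-y0)*s).astype(int); g[i,j]=1
    g=cv2.morphologyEx(g,cv2.MORPH_CLOSE,np.ones((3,3)))
    n,l=cv2.connectedComponents(g); k=l[i,j]
    for a in range(1,n):
        q=p[k==a]
        if len(q)<25: continue
        (cx,cy),(w,h),an=cv2.minAreaRect((q[:,:2]*1000).astype(np.float32))
        an=an if w>=h else an+90
        # two-half fit for kink
        d=np.array([np.cos(np.radians(an)),np.sin(np.radians(an))]); t=(q[:,:2]*1000-[cx,cy])@d; e=(q[:,:2]*1000-[cx,cy])@[-d[1],d[0]]
        f1=np.polyfit(t[t<0],e[t<0],1)[0];f2=np.polyfit(t[t>0],e[t>0],1)[0]
        out.append((cx,cy,max(w,h),min(w,h),(an+90)%180-90,f1-f2,len(q),np.median(q[:,2])*1000))
    return out
def show(o):
    for r in o: print('c %.0f %.0f L %.0f W %.0f ang %.1f kink %.2f n %d z %.0f'%r)
E
python3 - <<'E'
from h import *
cs=[dict(np.load('/tmp/%s0.npz'%n)) for n in ['scene','side']]
show(rails(cs,0.03,0.046,0.3,0.9,-0.6,0.4))
for c in cs:
  print('--');show(rails([c],0.03,0.046,0.3,0.9,-0.6,0.4))
# crops of rails + keeper area, enlarged
c=cs[0]['color']; a=cv2.resize(c[185:310,130:300],None,fx=4,fy=4,interpolation=cv2.INTER_CUBIC)
cv2.imwrite('pics/crop0.png',a[:,:,::-1])
im,z=ortho(cs,0.4,0.75,-0.05,0.45,1000)
m=(z<0).astype(np.uint8); im=cv2.inpaint(im,m,3,cv2.INPAINT_TELEA); cv2.imwrite('pics/tray0.png',im[:,:,::-1])
E
```

```text
c 457 -321 L 103 W 19 ang -1.7 kink -0.01 n 294 z 37
c 464 -405 L 99 W 27 ang -3.3 kink -0.57 n 304 z 36
c 450 -161 L 63 W 18 ang 12.9 kink -0.03 n 199 z 37
c 582 -33 L 234 W 147 ang -2.7 kink -0.07 n 1257 z 37
c 599 -323 L 101 W 22 ang 14.1 kink 0.02 n 331 z 37
c 609 -240 L 103 W 20 ang 3.4 kink 0.01 n 331 z 37
c 608 -158 L 98 W 26 ang -4.4 kink -0.58 n 323 z 37
c 603 -400 L 48 W 38 ang -30.5 kink -2.33 n 149 z 36
c 722 -426 L 101 W 26 ang -37.4 kink -0.72 n 136 z 35
c 697 166 L 52 W 24 ang 84.7 kink 0.07 n 171 z 40
c 740 299 L 113 W 65 ang -87.8 kink 0.00 n 1798 z 39
c 752 -124 L 32 W 29 ang 45.7 kink 0.07 n 147 z 32
c 837 304 L 181 W 70 ang -70.7 kink 0.90 n 321 z 38
c 879 -218 L 402 W 42 ang 90.0 kink -0.02 n 4308 z 40
--
c 458 -320 L 102 W 12 ang -3.3 kink 0.01 n 146 z 37
c 465 -405 L 96 W 25 ang -1.2 kink -0.60 n 170 z 36
c 450 -161 L 63 W 12 ang 12.2 kink -0.04 n 88 z 37
c 583 -33 L 233 W 141 ang -3.0 kink -0.08 n 569 z 37
c 599 -322 L 99 W 12 ang 12.6 kink 0.01 n 191 z 37
c 609 -239 L 101 W 12 ang 2.8 kink -0.01 n 179 z 37
c 609 -157 L 95 W 25 ang -3.2 kink -0.59 n 168 z 37
c
[... 382 characters left out ...]
 ang -1.7 kink -0.02 n 148 z 37
c 463 -403 L 97 W 25 ang -1.3 kink -0.52 n 133 z 37
c 450 -161 L 60 W 18 ang 12.9 kink -0.04 n 111 z 36
c 581 -34 L 232 W 147 ang -3.2 kink -0.04 n 688 z 37
c 597 -324 L 97 W 22 ang 14.1 kink 0.03 n 139 z 37
c 607 -240 L 100 W 20 ang 3.4 kink 0.02 n 152 z 37
c 607 -158 L 97 W 23 ang -5.7 kink -0.57 n 155 z 37
c 597 -391 L 42 W 26 ang 16.5 kink 1.27 n 67 z 36
c 705 -409 L 55 W 8 ang -13.3 kink -0.19 n 26 z 34
c 696 167 L 49 W 21 ang 84.7 kink 0.62 n 88 z 40
c 739 299 L 113 W 63 ang -88.0 kink 0.03 n 1096 z 39
c 751 -124 L 29 W 29 ang 52.4 kink -0.09 n 59 z 32
c 830 317 L 166 W 6 ang 84.6 kink 0.00 n 222 z 38
c 879 -218 L 402 W 42 ang -90.0 kink 0.01 n 1270 z 40
```

View pics/crop0.png

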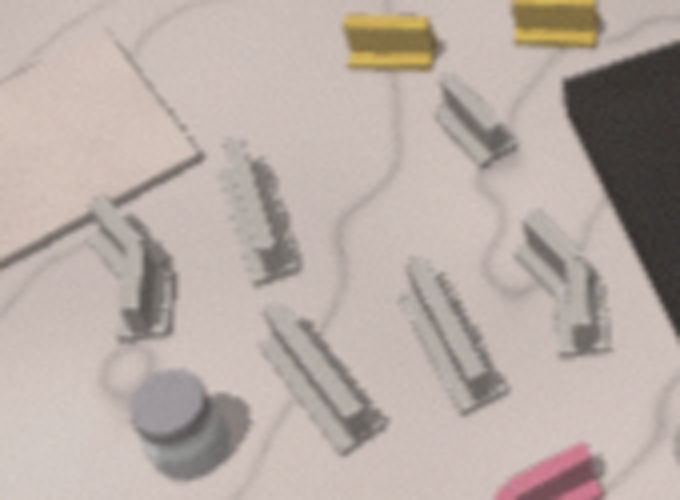

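View pics/tray0.png

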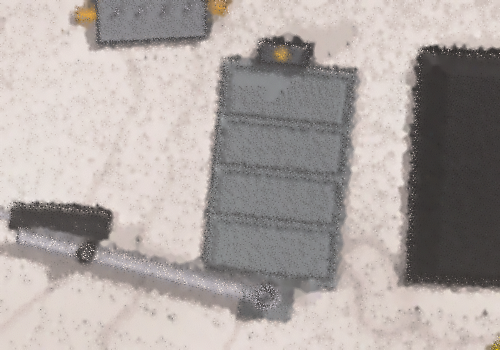

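The crop confirms the choice: straight rails at (255,215), (320,380), (450,335), bent at (130,270), (570,285) and short at (475,120). The yellow and pink pieces are left alone. Next I fit the rack, bin and keeper.

```bash
python3 - <<'E'
from h import *
cs=[dict(np.load('/tmp/%s0.npz'%n)) for n in ['scene','side']]
for c in cs:
    P=cloud(c);m=c['depth']>0;p=P[m];col=c['color'][m].astype(int)
    reg=lambda a,b,x0,x1,y0,y1:(p[:,2]>a)&(p[:,2]<b)&(p[:,0]>x0)&(p[:,0]<x1)&(p[:,1]>y0)&(p[:,1]<y1)
    k=reg(.003,.022,.44,.72,.07,.26)&(col.mean(1)<150)
    r=p[k]; 
    # long edges from extreme y at each x (ignoring ends)
    xs=np.arange(.5,.67,.01); lo=[];hi=[]
    for x in xs:
        s=r[abs(r[:,0]-x)<.005]; lo.append(np.percentile(s[:,1],1.5));hi.append(np.percentile(s[:,1],98.5))
    fl=np.polyfit(xs,lo,1);fh=np.polyfit(xs,hi,1); print('edge slopes deg',np.degrees(np.arctan([fl[0],fh[0]])),'centre y at x=.58',(np.polyval(fl,.58)+np.polyval(fh,.58))/2,'w',np.mean(np.array(hi)-lo))
    q=p[reg(.068,.08,.4,.5,.12,.24)]; print('hub top',q[:,:2].mean(0),len(q), (q[:,:2].min(0)+q[:,:2].max(0))/2)
    q=p[reg(.1,.122,.4,.75,.1,.5)]; print('handle',q[:,:2].mean(0),len(q),q[:,2].max())
    q=p[reg(.044,.072,.655,.74,.1,.23)]; print('catch',q[:,:2].min(0),q[:,:2].max(0),len(q))
    q=p[reg(.055,.07,.4,.75,.2,.5)]; print('bar',np.polyfit(q[:,1],q[:,0],1),q[:,1].max())
    # ribs along rack
    for yaw in [-4.5]:
        t=np.radians(yaw); u=p@np.array([np.cos(t),np.sin(t),0]); v=p@np.array([-np.sin(t),np.cos(t),0])
        kk=reg(.002,.025,.44,.72,.08,.26); 
        vc=.165*np.cos(t)-.58*np.sin(t); kk&=abs(v-vc)<.045
        h=[(round(a,3),round(float(np.median(p[kk&(abs(u-a)<.001),2]))*1,4)) for a in np.arange(.45,.70,.002) if (kk&(abs(u-a)<.001)).sum()>3]
        print([ (a,z) for a,z in h if z>.0105])
E
```

```text
edge slopes deg [-6.33230558 -5.61837499] centre y at x=.58 0.17061092157426688 w 0.12843281912361929
hub top [0.45478732 0.18537195] 33 [0.4564995  0.18538232]
handle [0.50117638 0.36242441] 37 0.11561638817489173
catch [0.68383618 0.14021434] [0.71017128 0.19120853] 135
bar [0.24693078 0.41239882] 0.4340942491158402
[(np.float64(0.454), 0.0122), (np.float64(0.456), 0.0146), (np.float64(0.458), 0.0132), (np.float64(0.51), 0.0148), (np.float64(0.512), 0.0139), (np.float64(0.514), 0.0123), (np.float64(0.56), 0.0147), (np.float64(0.562), 0.0141), (np.float64(0.564), 0.0118), (np.float64(0.61), 0.0142), (np.float64(0.612), 0.0153), (np.float64(0.664), 0.014), (np.float64(0.666), 0.0143), (np.float64(0.668), 0.0123), (np.float64(0.678), 0.0127), (np.float64(0.686), 0.0117), (np.float64(0.69), 0.0167), (np.float64(0.692), 0.0122), (np.float64(0.694), 0.0121)]
edge slopes deg [-5.76237608 -6.06041718] centre y at x=.58 0.1724952529880165 w 0.1292198631007505
hub top [0.45357776 0.18730731] 77 [0.45291372 0.20356759]
handle [0.49609696 0.36547286] 75 0.11869588130718844
catch [0.68251452 0.13881405] [0.70839275 0.19190649] 184
bar [0.23573898 0.41062706] 0.4334524546160693
[(np.float64(0.456), 0.0164), (np.float64(0.458), 0.0164), (np.float64(0.51), 0.0131), (np.float64(0.512), 0.0161), (np.float64(0.514), 0.0156), (np.float64(0.56), 0.0145), (np.float64(0.562), 0.0161), (np.float64(0.564), 0.0153), (np.float64(0.566), 0.0144), (np.float64(0.61), 0.0141), (np.float64(0.612), 0.016), (np.float64(0.614), 0.0159), (np.float64(0.664), 0.0122), (np.float64(0.666), 0.0148), (np.float64(0.668), 0.0156), (np.float64(0.67), 0.0175), (np.float64(0.672), 0.0175), (np.float64(0.678), 0.0139), (np.float64(0.682), 0.0189)]
```

Request:
drive_tool:
  claw: [40,40,40,40,40,40,40,40]
  slide:
    - [0.3,-0.58,-0.1]
    - [0.3,-0.58,-0.1]
    - [0.3,-0.58,-0.1]
    - [0.3,-0.58,-0.1]
    - [0.3,-0.58,-0.1]
    - [0.3,-0.58,-0.1]
    - [0.3,-0.58,-0.1]
    - [0.3,-0.58,-0.1]
  yaw: [-0.31,-0.31,-0.31,-0.31,-0.31,-0.31,-0.31,-0.31]
  newtons: 80

```text
time: 0.82
tool_pos: [0.3223, 0.3605, 0.3541]
tcp_rot: [1.822, 2.559, -0.001]
wrist_force: [1.0, -0.1, -0.6]
width: 0.47
grip_force: 0.0
```

Request:
drive_tool:
  claw: [40,40,40,40,40,40,40,40]
  slide:
    - [0.3,-0.58,-0.1]
    - [0.3,-0.58,-0.1]
    - [0.3,-0.58,-0.1]
    - [0.3,-0.58,-0.1]
    - [0.3,-0.58,-0.1]
    - [0.3,-0.58,-0.1]
    - [0.3,-0.58,-0.1]
    - [0.3,-0.58,-0.1]
  yaw: [-0.31,-0.31,-0.31,-0.31,-0.31,-0.31,-0.31,-0.31]

```text
time: 1.48
tool_pos: [0.4725, 0.0704, 0.3044]
tcp_rot: [2.808, 1.408, 0.0]
wrist_force: [0.4, -0.1, 0.3]
width: 0.467
grip_force: 0.0
```

Request:
drive_tool:
  claw: [40,40,40,40,40,40,40,40]
  slide:
    - [0.271,-0.621,-0.08]
    - [0.271,-0.621,-0.08]
    - [0.271,-0.621,-0.08]
    - [0.271,-0.621,-0.08]
    - [0.271,-0.621,-0.08]
    - [0.271,-0.621,-0.08]
    - [0.271,-0.621,-0.08]
    - [0.271,-0.621,-0.08]
  yaw: [-0.279,-0.279,-0.279,-0.279,-0.279,-0.279,-0.279,-0.279]

```text
time: 2.15
tool_pos: [0.6048, -0.2328, 0.2649]
tcp_rot: [-3.14, -0.084, 0.001]
wrist_force: [0.7, -0.0, 0.3]
width: 0.471
grip_force: 0.0
```

```bash
cat >> h.py <<'E'
def pose():
    s=bot.read_state(); r=s['tcp_rot']; y=(2*np.degrees(np.arctan2(r[1],r[0]))-90+180)%360-180
    return np.array(s['tool_pos']),y
def to(x,y,z,yaw):
    p,a=pose(); d=(np.array([x,y,z])-p)/.5; dy=((yaw-a+180)%360-180)/180
    print('share',d.round(3),'yaw %.3f'%dy,'rows %.1f'%max(np.linalg.norm(d)*12,abs(dy)*180/7.16),'| at',p.round(4),round(a,1))
E
python3 - <<'E'
from h import *
cs=[cam('scene'),cam('side')]
show(rails(cs,0.03,0.046,0.4,0.7,-0.5,-0.1))
show(rails([cam('wrist')],0.03,0.046,0.4,0.7,-0.5,-0.1))
to(.608,-.240,.185,-87)
E
```

```text
c 457 -322 L 103 W 20 ang -3.6 kink 0.01 n 293 z 37
c 464 -404 L 100 W 26 ang -0.6 kink -0.56 n 306 z 36
c 450 -161 L 60 W 17 ang 11.9 kink 0.04 n 112 z 36
c 616 -105 L 159 W 10 ang -0.1 kink -0.01 n 238 z 37
c 599 -324 L 103 W 20 ang 13.7 kink 0.01 n 304 z 37
c 608 -240 L 104 W 20 ang 2.0 kink -0.01 n 324 z 37
c 608 -156 L 97 W 28 ang -2.8 kink -0.59 n 320 z 37
c 603 -402 L 49 W 39 ang -35.6 kink -2.31 n 147 z 35
c 689 -407 L 19 W 12 ang -15.6 kink 0.07 n 27 z 36
c 471 -155 L 13 W 12 ang 9.4 kink -0.08 n 327 z 39
c 489 -326 L 28 W 7 ang 9.9 kink -0.12 n 204 z 39
c 604 -103 L 173 W 9 ang -0.9 kink -0.00 n 4352 z 38
c 596 -322 L 99 W 13 ang 12.7 kink -0.01 n 3317 z 39
c 606 -239 L 100 W 12 ang 2.8 kink -0.01 n 3113 z 39
c 605 -157 L 98 W 26 ang -2.9 kink -0.59 n 3844 z 39
c 603 -397 L 47 W 30 ang -25.7 kink -1.54 n 1764 z 35
c 687 -407 L 24 W 13 ang -16.9 kink -0.49 n 605 z 34
share [ 0.006 -0.013 -0.159] yaw -0.001 rows 1.9 | at [ 0.6049 -0.2336  0.2644] -86.8
```

Request:
drive_tool:
  claw: [40,40,40,6,6,6,6,6]
  slide:
    - [0.004,-0.013,-0.1]
    - [0.004,-0.013,-0.158]
    - [0.004,-0.013,-0.158]
    - [0.004,-0.013,-0.158]
    - [0.004,-0.013,-0.158]
    - [0.004,-0.013,-0.158]
    - [0.004,-0.013,-0.158]
    - [0.004,-0.013,-0.158]
  yaw: [0,0,0,0,0,0,0,0]

```text
time: 2.97
tool_pos: [0.6074, -0.2372, 0.1889]
tcp_rot: [3.139, 0.094, 0.005]
wrist_force: [0.7, 0.2, -1.0]
width: 0.119
grip_force: 79.6
```

Request:
drive_tool:
  claw: [6,6,6,6]
  slide:
    - [0,0,0]
    - [0,0,0.07]
    - [0,0,0.14]
    - [0,0,0.14]
  yaw: [0,0,0,0]

```text
time: 3.3
tool_pos: [0.6096, -0.2385, 0.2651]
tcp_rot: [3.134, 0.093, 0.019]
wrist_force: [2.4, -1.9, 1.1]
width: 0.123
grip_force: 79.9
```

```bash
python3 - <<'E'
from h import *
to(.6025,.1696,.255,-5.5); print(bot.read_state()['width']*85)
E
```

```text
share [-0.014  0.816 -0.02 ] yaw 0.450 rows 11.3 | at [ 0.6096 -0.2385  0.2651] -86.6
10.44022666563901
```

Request:
drive_tool:
  claw: [6,6,6,6,6,6,6,6]
  slide:
    - [-0.01,0.6,0.01]
    - [-0.01,0.6,0.01]
    - [-0.01,0.6,0.01]
    - [-0.01,0.6,0.01]
    - [-0.01,0.6,0.01]
    - [-0.01,0.6,0.01]
    - [-0.01,0.6,0.01]
    - [-0.01,0.6,0.01]
  yaw: [0.31,0.31,0.31,0.31,0.31,0.31,0.31,0.31]

```text
time: 3.97
tool_pos: [0.601, 0.0683, 0.2622]
tcp_rot: [-2.722, -1.564, -0.004]
wrist_force: [0.1, -0.1, -1.2]
width: 0.122
grip_force: 79.9
```

Request:
drive_tool:
  claw: [6,6,6,6,6,6,6]
  slide:
    - [-0.004,0.216,0]
    - [-0.004,0.216,0]
    - [-0.004,0.216,0]
    - [-0.004,0.216,0]
    - [-0.004,0.216,0]
    - [-0.004,0.216,0]
    - [-0.004,0.216,0]
  yaw: [0.14,0.14,0.14,0.14,0.14,0.14,0.14]

```text
time: 4.55
tool_pos: [0.5994, 0.1702, 0.2616]
tcp_rot: [2.33, 2.108, -0.0]
wrist_force: [-0.4, 0.2, -0.9]
width: 0.121
grip_force: 79.9
```

```bash
python3 - <<'E'
from h import *
to(.6025,.1696,.193,-5.5); print(bot.read_state()['width']*85)
c=cam('wrist'); save(c,'w1.png')
cs=[cam('side')]
show(rails(cs,0.03,0.046,0.4,0.7,-0.5,-0.1))
show(rails(cs,0.04,0.13,0.4,0.7,0.1,0.25))
E
```

```text
share [ 0.006 -0.001 -0.137] yaw 0.001 rows 1.6 | at [0.5994 0.1702 0.2616] -5.7
10.243929791144263
c 455 -320 L 99 W 19 ang -0.9 kink -0.02 n 148 z 37
c 455 -402 L 81 W 24 ang -1.9 kink -0.37 n 114 z 37
c 450 -160 L 60 W 16 ang 12.8 kink 0.00 n 105 z 37
c 608 -157 L 95 W 27 ang -3.9 kink -0.58 n 154 z 37
c 628 -104 L 99 W 9 ang -3.5 kink -0.05 n 93 z 36
c 461 211 L 82 W 26 ang 71.3 kink 0.02 n 265 z 65
c 602 183 L 71 W 40 ang 85.8 kink -0.15 n 421 z 100
c 691 166 L 52 W 17 ang 89.7 kink 0.21 n 129 z 48
```

View pics/w1.png

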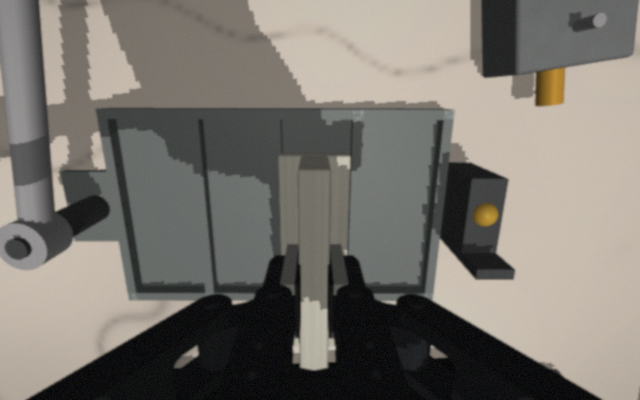

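Request:
drive_tool:
  claw: [6,6,6,6,24,24,24,24]
  slide:
    - [0.006,0,-0.06]
    - [0.006,0,-0.11]
    - [0.006,0,-0.132]
    - [0.006,0,-0.132]
    - [0.006,0,-0.132]
    - [0.006,0,-0.132]
    - [0.006,0,-0.132]
    - [0.006,0,-0.132]
  yaw: [0,0,0,0,0,0,0,0]

```text
time: 5.32
tool_pos: [0.6028, 0.1706, 0.1961]
tcp_rot: [2.327, 2.11, 0.001]
wrist_force: [-1.0, -0.1, 0.1]
width: 0.281
grip_force: 0.0
```

Request:
drive_tool:
  claw: [24,24,24,24]
  slide:
    - [0,0,0.06]
    - [0,0,0.12]
    - [0,0,0.14]
    - [0,0,0.14]
  yaw: [0,0,0,0]

```text
time: 5.65
tool_pos: [0.6044, 0.1713, 0.27]
tcp_rot: [2.324, 2.108, 0.011]
wrist_force: [0.7, 0.3, -0.5]
width: 0.281
grip_force: 0.0
```

```bash
cat >> h.py <<'E'
def rackview(yaw=-5.5,c0=(.5776,.172)):
    c=cam('wrist'); o=rails([c],0.036,0.054,0.48,0.7,0.09,0.25)
    t=np.radians(yaw)
    for r in o:
        if r[6]<200: continue
        dx,dy=r[0]-c0[0]*1000,r[1]-c0[1]*1000
        print('rack x %.0f y %.0f L %.0f ang rel %.1f z %.0f'%(dx*np.cos(t)+dy*np.sin(t),-dx*np.sin(t)+dy*np.cos(t),r[2],r[4]-yaw,r[7]))
    return c
E
python3 - <<'E'
from h import *
c=rackview()
show(rails([cam('scene'),cam('side')],0.03,0.046,0.4,0.7,-0.5,-0.1))
to(.597,-.323,.262,-76.5)
E
```

```text
rack x 24 y -0 L 100 ang rel 89.3 z 45
rack x 113 y 7 L 50 ang rel -84.5 z 49
c 457 -321 L 102 W 20 ang -3.1 kink -0.00 n 295 z 37
c 464 -405 L 102 W 27 ang -2.7 kink -0.55 n 290 z 37
c 450 -162 L 64 W 18 ang 12.4 kink -0.02 n 194 z 36
c 609 -106 L 173 W 12 ang -0.2 kink -0.03 n 224 z 37
c 601 -322 L 100 W 12 ang 12.3 kink -0.01 n 192 z 36
c 608 -156 L 101 W 31 ang -2.1 kink -0.60 n 318 z 37
c 614 -405 L 43 W 25 ang -83.3 kink -1.51 n 83 z 35
c 688 -407 L 24 W 12 ang -15.8 kink 0.03 n 30 z 34
share [-0.01  -0.987 -0.005] yaw -0.394 rows 11.8 | at [0.6018 0.1706 0.2644] -5.6
```

Request:
drive_tool:
  claw: [40,40,40,40,40,40,40,40]
  slide:
    - [-0.006,-0.62,0]
    - [-0.006,-0.62,0]
    - [-0.006,-0.62,0]
    - [-0.006,-0.62,0]
    - [-0.006,-0.62,0]
    - [-0.006,-0.62,0]
    - [-0.006,-0.62,0]
    - [-0.006,-0.62,0]
  yaw: [-0.28,-0.28,-0.28,-0.28,-0.28,-0.28,-0.28,-0.28]

```text
time: 6.47
tool_pos: [0.5981, -0.1434, 0.2632]
tcp_rot: [-3.008, -0.907, 0.005]
wrist_force: [1.0, 0.2, -0.6]
width: 0.47
grip_force: 0.0
```

Request:
drive_tool:
  claw: [40,40,40,40,40,40,40]
  slide:
    - [-0.002,-0.366,0]
    - [-0.002,-0.366,0]
    - [-0.002,-0.366,0]
    - [-0.002,-0.366,0]
    - [-0.002,-0.366,0]
    - [-0.002,-0.366,0]
    - [-0.002,-0.366,0]
  yaw: [-0.115,-0.115,-0.115,-0.115,-0.115,-0.115,-0.115]

```text
time: 7.05
tool_pos: [0.5976, -0.3226, 0.2632]
tcp_rot: [-3.118, -0.361, 0.004]
wrist_force: [0.2, 0.6, 0.6]
width: 0.469
grip_force: 0.0
```

```bash
python3 - <<'E'
from h import *
show(rails([cam('wrist')],0.03,0.046,0.4,0.7,-0.5,-0.1))
to(.598,-.323,.186,-77)
E
```

```text
c 456 -159 L 45 W 14 ang 11.8 kink -0.27 n 1477 z 39
c 493 -323 L 22 W 12 ang -3.0 kink 0.77 n 472 z 39
c 595 -322 L 101 W 12 ang 12.6 kink -0.01 n 3137 z 39
c 605 -157 L 98 W 27 ang -3.0 kink -0.58 n 5538 z 39
c 604 -398 L 46 W 28 ang -34.3 kink -1.51 n 1189 z 35
c 688 -408 L 27 W 13 ang -18.2 kink -0.58 n 440 z 35
share [ 0.    -0.003 -0.155] yaw -0.002 rows 1.9 | at [ 0.5978 -0.3214  0.2635] -76.7
```

Request:
drive_tool:
  claw: [40,40,40,6,6,6,6,6]
  slide:
    - [-0.002,-0.002,-0.08]
    - [-0.002,-0.002,-0.155]
    - [-0.002,-0.002,-0.155]
    - [-0.002,-0.002,-0.155]
    - [-0.002,-0.002,-0.155]
    - [-0.002,-0.002,-0.155]
    - [-0.002,-0.002,-0.155]
    - [-0.002,-0.002,-0.155]
  yaw: [0,0,0,0,0,0,0,0]

```text
time: 7.77
tool_pos: [0.598, -0.3232, 0.1899]
tcp_rot: [3.119, 0.364, 0.003]
wrist_force: [-0.2, -0.7, -0.8]
width: 0.12
grip_force: 79.7
```

Request:
drive_tool:
  claw: [6,6,6,6,6]
  slide:
    - [0,0,0]
    - [0,0,0.08]
    - [0,0,0.15]
    - [0,0,0.15]
    - [0,0,0.15]
  yaw: [0,0,0,0,0]

```text
time: 8.18
tool_pos: [0.5989, -0.3242, 0.2675]
tcp_rot: [3.116, 0.363, 0.01]
wrist_force: [0.1, 0.2, -2.1]
width: 0.12
grip_force: 79.9
```

Request:
drive_tool:
  claw: [6,6,6,6,6,6,6,6]
  slide:
    - [-0.05,0.62,0]
    - [-0.05,0.62,0]
    - [-0.05,0.62,0]
    - [-0.05,0.62,0]
    - [-0.05,0.62,0]
    - [-0.05,0.62,0]
    - [-0.05,0.62,0]
    - [-0.05,0.62,0]
  yaw: [0.28,0.28,0.28,0.28,0.28,0.28,0.28,0.28]

```text
time: 8.85
tool_pos: [0.5705, -0.0093, 0.2614]
tcp_rot: [-2.659, -1.666, 0.004]
wrist_force: [0.3, 0.0, -1.6]
width: 0.12
grip_force: 79.9
```

Request:
drive_tool:
  claw: [6,6,6,6,6,6,6,6]
  slide:
    - [-0.038,0.372,0]
    - [-0.038,0.372,0]
    - [-0.038,0.372,0]
    - [-0.038,0.372,0]
    - [-0.038,0.372,0]
    - [-0.038,0.372,0]
    - [-0.038,0.372,0]
    - [-0.038,0.372,0]
  yaw: [0.115,0.115,0.115,0.115,0.115,0.115,0.115,0.115]

```text
time: 9.52
tool_pos: [0.5529, 0.1723, 0.2619]
tcp_rot: [-2.326, -2.11, 0.004]
wrist_force: [0.8, 0.0, -1.5]
width: 0.122
grip_force: 79.8
```

```bash
python3 - <<'E'
from h import *
to(.5527,.1744,.196,-5.5); print(bot.read_state()['width']*85)
show(rails([cam('side')],0.03,0.046,0.4,0.7,-0.5,-0.1))
E
```

```text
share [-0.     0.004 -0.132] yaw 0.000 rows 1.6 | at [0.5529 0.1723 0.2619] -5.6
10.342027008306871
c 428 -319 L 45 W 19 ang -4.0 kink 0.35 n 58 z 36
c 450 -161 L 60 W 18 ang 12.0 kink -0.01 n 105 z 37
c 580 -104 L 57 W 7 ang 0.6 kink -0.11 n 44 z 37
c 589 -154 L 61 W 19 ang 8.6 kink 0.20 n 104 z 37
c 596 -393 L 42 W 29 ang 21.6 kink 1.49 n 60 z 36
```

Request:
drive_tool:
  claw: [6,6,6,6,24,24,24,24]
  slide:
    - [0,0.004,-0.06]
    - [0,0.004,-0.11]
    - [0,0.004,-0.132]
    - [0,0.004,-0.132]
    - [0,0.004,-0.132]
    - [0,0.004,-0.132]
    - [0,0.004,-0.132]
    - [0,0.004,-0.132]
  yaw: [0,0,0,0,0,0,0,0]

```text
time: 10.23
tool_pos: [0.5538, 0.1745, 0.1976]
tcp_rot: [2.327, 2.11, 0.001]
wrist_force: [0.1, -1.6, -0.3]
width: 0.283
grip_force: 0.0
```

Request:
drive_tool:
  claw: [24,24,24,24]
  slide:
    - [0,0,0.06]
    - [0,0,0.12]
    - [0,0,0.132]
    - [0,0,0.132]
  yaw: [0,0,0,0]

```text
time: 10.57
tool_pos: [0.5552, 0.1752, 0.2668]
tcp_rot: [2.325, 2.108, 0.01]
wrist_force: [-1.1, 0.5, 0.3]
width: 0.281
grip_force: 0.0
```

```bash
python3 - <<'E'
from h import *
c=rackview()
show(rails([cam('scene'),cam('side')],0.03,0.046,0.4,0.7,-0.5,-0.1))
to(.457,-.321,.262,-93)
E
```

```text
rack x -26 y -2 L 100 ang rel 89.3 z 45
rack x 24 y 3 L 94 ang rel 89.4 z 45
rack x 113 y 7 L 50 ang rel 94.3 z 49
c 457 -320 L 103 W 16 ang -1.2 kink -0.01 n 198 z 36
c 465 -405 L 97 W 25 ang -1.7 kink -0.60 n 174 z 36
c 450 -161 L 63 W 17 ang 9.2 kink 0.03 n 196 z 36
c 609 -104 L 173 W 9 ang 0.0 kink 0.00 n 159 z 37
c 608 -156 L 98 W 28 ang -2.7 kink -0.57 n 272 z 37
c 603 -404 L 48 W 42 ang -44.4 kink -2.26 n 150 z 35
share [-0.192 -0.991 -0.   ] yaw -0.486 rows 12.2 | at [0.5529 0.1746 0.2621] -5.6
```

Both sit well. Now the last straight rail.

Request:
drive_tool:
  claw: [40,40,40,40,40,40,40,40]
  slide:
    - [-0.12,-0.62,0]
    - [-0.12,-0.62,0]
    - [-0.12,-0.62,0]
    - [-0.12,-0.62,0]
    - [-0.12,-0.62,0]
    - [-0.12,-0.62,0]
    - [-0.12,-0.62,0]
    - [-0.12,-0.62,0]
  yaw: [-0.3,-0.3,-0.3,-0.3,-0.3,-0.3,-0.3,-0.3]

```text
time: 11.38
tool_pos: [0.4916, -0.1381, 0.2613]
tcp_rot: [-3.034, -0.813, 0.005]
wrist_force: [0.7, -0.0, 0.8]
width: 0.471
grip_force: 0.0
```

Request:
drive_tool:
  claw: [40,40,40,40,40,40,40,40]
  slide:
    - [-0.072,-0.371,0]
    - [-0.072,-0.371,0]
    - [-0.072,-0.371,0]
    - [-0.072,-0.371,0]
    - [-0.072,-0.371,0]
    - [-0.072,-0.371,0]
    - [-0.072,-0.371,0]
    - [-0.072,-0.371,0]
  yaw: [-0.186,-0.186,-0.186,-0.186,-0.186,-0.186,-0.186,-0.186]

```text
time: 12.05
tool_pos: [0.4568, -0.3199, 0.2614]
tcp_rot: [-3.138, 0.083, 0.004]
wrist_force: [-0.7, -1.0, 0.4]
width: 0.469
grip_force: 0.0
```

```bash
python3 - <<'E'
from h import *
show(rails([cam('wrist')],0.03,0.046,0.35,0.7,-0.5,-0.1))
to(.457,-.321,.186,-93)
E
```

```text
c 453 -320 L 101 W 12 ang -3.2 kink 0.00 n 3183 z 39
c 461 -405 L 98 W 26 ang -0.8 kink -0.59 n 4087 z 39
c 447 -161 L 62 W 15 ang 11.1 kink -0.01 n 2922 z 39
c 568 -165 L 29 W 11 ang -10.6 kink 0.53 n 774 z 35
share [-0.    -0.003 -0.151] yaw -0.000 rows 1.8 | at [ 0.4571 -0.3195  0.2617] -93.0
```

Request:
drive_tool:
  claw: [40,40,40,40,6,6,6,6]
  slide:
    - [0.037,-0.003,-0.06]
    - [0.037,-0.003,-0.12]
    - [0.037,-0.003,-0.151]
    - [0.037,-0.003,-0.151]
    - [0.037,-0.003,-0.151]
    - [0.037,-0.003,-0.151]
    - [0.037,-0.003,-0.151]
    - [0.037,-0.003,-0.151]
  yaw: [0,0,0,0,0,0,0,0]

```text
time: 12.77
tool_pos: [0.4767, -0.3224, 0.1893]
tcp_rot: [3.139, -0.083, 0.004]
wrist_force: [-0.4, 0.5, -1.4]
width: 0.125
grip_force: 79.4
```

Request:
drive_tool:
  claw: [6,6,6,6,6]
  slide:
    - [0,0,0]
    - [0,0,0.08]
    - [0,0,0.15]
    - [0,0,0.15]
    - [0,0,0.15]
  yaw: [0,0,0,0,0]

```text
time: 13.18
tool_pos: [0.4773, -0.3234, 0.2664]
tcp_rot: [3.136, -0.084, 0.01]
wrist_force: [-0.6, 0.1, -1.8]
width: 0.117
grip_force: 79.4
```

Request:
drive_tool:
  claw: [6,6,6,6,6,6,6,6]
  slide:
    - [0.22,0.6,0]
    - [0.22,0.6,0]
    - [0.22,0.6,0]
    - [0.22,0.6,0]
    - [0.22,0.6,0]
    - [0.22,0.6,0]
    - [0.22,0.6,0]
    - [0.22,0.6,0]
  yaw: [0.3,0.3,0.3,0.3,0.3,0.3,0.3,0.3]

```text
time: 13.85
tool_pos: [0.5858, -0.019, 0.2611]
tcp_rot: [-2.83, -1.36, 0.002]
wrist_force: [0.1, -0.5, -0.6]
width: 0.122
grip_force: 79.4
```

Request:
drive_tool:
  claw: [6,6,6,6,6,6,6,6]
  slide:
    - [0.137,0.411,0]
    - [0.137,0.411,0]
    - [0.137,0.411,0]
    - [0.137,0.411,0]
    - [0.137,0.411,0]
    - [0.137,0.411,0]
    - [0.137,0.411,0]
    - [0.137,0.411,0]
  yaw: [0.186,0.186,0.186,0.186,0.186,0.186,0.186,0.186]

```text
time: 14.52
tool_pos: [0.6536, 0.1834, 0.2607]
tcp_rot: [-2.325, -2.111, 0.005]
wrist_force: [-1.5, -0.6, -1.1]
width: 0.119
grip_force: 79.4
```

```bash
python3 - <<'E'
from h import *
to(.6542,.1847,.196,-5.5); print(bot.read_state()['width']*85)
c=cam('wrist'); save(c,'w2.png')
E
```

```text
share [ 0.001  0.003 -0.129] yaw 0.000 rows 1.6 | at [0.6536 0.1834 0.2607] -5.5
10.151698243999908
```

View pics/w2.png

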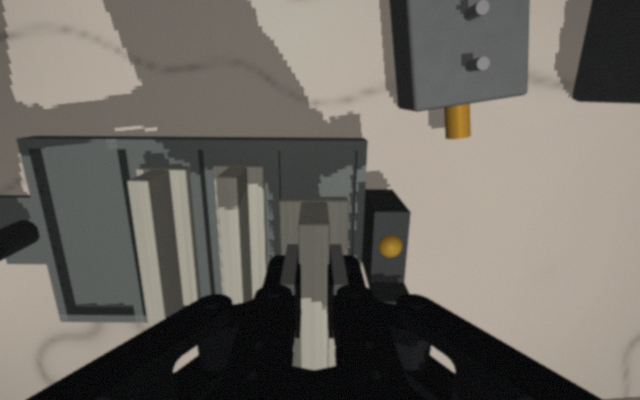

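The rail sits over the last lane (u≈315), with the catch block just to the right at u≈390. I lower it slowly and open the claw only a little.

Request:
drive_tool:
  claw: [6,6,6,6,20,20,20,20]
  slide:
    - [-0.002,0.003,-0.05]
    - [-0.002,0.003,-0.1]
    - [-0.002,0.003,-0.13]
    - [-0.002,0.003,-0.13]
    - [-0.002,0.003,-0.13]
    - [-0.002,0.003,-0.13]
    - [-0.002,0.003,-0.13]
    - [-0.002,0.003,-0.13]
  yaw: [0,0,0,0,0,0,0,0]

```text
time: 15.23
tool_pos: [0.6537, 0.1844, 0.1982]
tcp_rot: [2.327, 2.109, 0.001]
wrist_force: [-0.1, 0.2, 0.7]
width: 0.234
grip_force: 0.0
```

Request:
drive_tool:
  claw: [20,20,20,20]
  slide:
    - [0,0,0.06]
    - [0,0,0.12]
    - [0,0,0.132]
    - [0,0,0.132]
  yaw: [0,0,0,0]

```text
time: 15.57
tool_pos: [0.6553, 0.1852, 0.268]
tcp_rot: [2.324, 2.108, 0.011]
wrist_force: [0.7, 0.4, 0.2]
width: 0.234
grip_force: 0.0
```

```bash
python3 - <<'E'
from h import *
c=rackview()
show(rails([cam('scene'),cam('side')],0.03,0.046,0.4,0.7,-0.5,-0.1))
to(.608,-.158,.262,-90)
E
```

```text
rack x -26 y 1 L 94 ang rel 89.1 z 45
rack x 24 y 9 L 82 ang rel 89.2 z 45
rack x 70 y -4 L 100 ang rel 89.9 z 45
rack x 114 y 9 L 46 ang rel -84.5 z 49
c 464 -405 L 99 W 27 ang -4.6 kink -0.58 n 305 z 36
c 451 -162 L 63 W 17 ang 12.9 kink -0.04 n 192 z 36
c 617 -106 L 156 W 12 ang -1.3 kink -0.02 n 243 z 37
c 609 -156 L 99 W 27 ang -2.9 kink -0.58 n 322 z 37
c 613 -402 L 47 W 23 ang -74.4 kink -1.56 n 89 z 34
share [-0.09  -0.685 -0.001] yaw -0.469 rows 11.8 | at [0.6529 0.1847 0.2625] -5.6
```

Request:
drive_tool:
  claw: [32,32,32,32,32,32,32,32]
  slide:
    - [-0.028,-0.5,0]
    - [-0.028,-0.5,0]
    - [-0.028,-0.5,0]
    - [-0.028,-0.5,0]
    - [-0.028,-0.5,0]
    - [-0.028,-0.5,0]
    - [-0.028,-0.5,0]
    - [-0.028,-0.5,0]
  yaw: [-0.3,-0.3,-0.3,-0.3,-0.3,-0.3,-0.3,-0.3]

```text
time: 16.38
tool_pos: [0.6382, -0.0683, 0.2611]
tcp_rot: [-3.035, -0.808, 0.006]
wrist_force: [-0.6, 0.8, -0.0]
width: 0.374
grip_force: 0.0
```

Request:
drive_tool:
  claw: [32,32,32,32,32,32,32]
  slide:
    - [-0.014,-0.185,0]
    - [-0.014,-0.185,0]
    - [-0.014,-0.185,0]
    - [-0.014,-0.185,0]
    - [-0.014,-0.185,0]
    - [-0.014,-0.185,0]
    - [-0.014,-0.185,0]
  yaw: [-0.091,-0.091,-0.091,-0.091,-0.091,-0.091,-0.091]

```text
time: 16.97
tool_pos: [0.6324, -0.1562, 0.2628]
tcp_rot: [-3.117, -0.387, 0.002]
wrist_force: [-0.6, -0.1, -0.7]
width: 0.375
grip_force: 0.0
```

```bash
python3 - <<'E'
from h import *
c=cam('wrist');show(rails([c],0.03,0.046,0.35,0.7,-0.5,-0.1))
P=cloud(c); m=(P[...,2]>.032)&(P[...,2]<.045)&(P[...,1]<-.12)&(P[...,1]>-.2)
for x in (.575,.585,.61,.625,.632,.64):
    k=m&(abs(P[...,0]-x)<.002); print(x,np.median(P[k][:,1]).round(4),np.ptp(P[k][:,1]).round(3))
to(.632,-.158,.186,-76)
E
```

```text
c 604 -157 L 99 W 25 ang -2.8 kink -0.60 n 3090 z 39
c 623 -103 L 135 W 8 ang -0.9 kink 0.01 n 1901 z 41
c 593 -389 L 41 W 14 ang 22.3 kink 0.75 n 901 z 35
0.575 -0.1572 0.012
0.585 -0.1545 0.013
0.61 -0.1504 0.013
0.625 -0.1559 0.013
0.632 -0.1586 0.014
0.64 -0.1614 0.014
share [-0.001 -0.004 -0.154] yaw -0.001 rows 1.9 | at [ 0.6325 -0.1562  0.2631] -75.8
```

The kink points to +y, so the +x half lies at about -20°. I turn the tool to match and then descend.

Request:
drive_tool:
  claw: [32,32,32,32,32,32]
  slide:
    - [0,-0.004,0]
    - [0,-0.004,0]
    - [0,-0.004,0]
    - [0,-0.004,0]
    - [0,-0.004,0]
    - [0,-0.004,0]
  yaw: [-0.191,-0.191,-0.191,-0.191,-0.191,-0.191]

```text
time: 17.52
tool_pos: [0.6327, -0.1584, 0.2636]
tcp_rot: [-3.092, 0.555, 0.0]
wrist_force: [0.4, 0.2, 0.7]
width: 0.378
grip_force: 0.0
```

Request:
drive_tool:
  claw: [32,32,32,32,6,6,6,6]
  slide:
    - [0,0,-0.05]
    - [0,0,-0.11]
    - [0,0,-0.153]
    - [0,0,-0.153]
    - [0,0,-0.153]
    - [0,0,-0.153]
    - [0,0,-0.153]
    - [0,0,-0.153]
  yaw: [0,0,0,0,0,0,0,0]

```text
time: 18.18
tool_pos: [0.6334, -0.1598, 0.1891]
tcp_rot: [3.092, -0.554, 0.005]
wrist_force: [-0.2, 0.5, -1.9]
width: 0.124
grip_force: 79.1
```

Request:
drive_tool:
  claw: [6,6,6,6,6,6]
  slide:
    - [0,0,0]
    - [0,0,0.08]
    - [0,0,0.15]
    - [0,0,0.15]
    - [0,0,0.15]
    - [0,0,0.15]
  yaw: [0,0,0,0,0,0]

```text
time: 18.68
tool_pos: [0.6324, -0.1597, 0.2628]
tcp_rot: [3.092, -0.555, 0.002]
wrist_force: [-0.5, 0.6, -2.1]
width: 0.121
grip_force: 79.5
```

```bash
python3 - <<'E'
from h import *
print(bot.read_state()['width']*85)
to(.655,-.03,.21,-110)
c=cam('side'); show(rails([c],0.05,0.13,0.5,0.75,-0.25,-0.09))
c=cam('scene'); P=cloud(c); m=(P[...,2]>.03)&(P[...,2]<.045)&(P[...,0]>.5)&(P[...,0]<.66)&(P[...,1]>-.11)&(P[...,1]<.05); p=P[m]; print('bin',p[:,:2].min(0),p[:,:2].max(0))
E
```

```text
10.264857894738794
share [ 0.045  0.259 -0.106] yaw 0.002 rows 3.4 | at [ 0.6324 -0.1597  0.2628] -110.3
c 607 -152 L 103 W 41 ang -10.6 kink -0.33 n 500 z 97
bin [ 0.50058986 -0.10711472] [0.65993967 0.04067764]
```

Request:
drive_tool:
  claw: [6,6,6,6,6,6,6,6]
  slide:
    - [0.05,0.255,0]
    - [0.05,0.255,0]
    - [0.05,0.255,0]
    - [0.05,0.255,0]
    - [0.05,0.255,-0.05]
    - [0.05,0.255,-0.12]
    - [0.05,0.255,-0.12]
    - [0.05,0.255,-0.12]
  yaw: [0,0,0,0,0,0,0,0]

```text
time: 19.45
tool_pos: [0.6549, -0.0319, 0.1977]
tcp_rot: [3.091, -0.554, -0.015]
wrist_force: [0.6, 0.7, -0.9]
width: 0.122
grip_force: 79.3
```

Request:
drive_tool:
  claw: [30,30,30,30,30,30,30,30]
  slide:
    - [0,0,0]
    - [0,0,0]
    - [0,0,0]
    - [0,0,0.05]
    - [0,0,0.12]
    - [0,0,0.12]
    - [0,0,0.12]
    - [0,0,0.12]
  yaw: [0,0,0,0,0,0,0,0]

```text
time: 20.12
tool_pos: [0.658, -0.0325, 0.264]
tcp_rot: [-3.092, 0.555, -0.005]
wrist_force: [0.9, 0.7, 0.8]
width: 0.35
grip_force: 0.0
```

```bash
python3 - <<'E'
from h import *
cs=[cam('scene'),cam('side')]
show(rails(cs,0.03,0.046,0.4,0.7,-0.5,-0.1))
print('bin');show(rails([cam('wrist')],0.025,0.075,0.48,0.68,-0.095,0.03))
for c in cs:
  P=cloud(c); m=(P[...,2]>.033)&(P[...,2]<.045)&(P[...,1]<-.37)&(P[...,1]>-.44)&(P[...,0]<.53)
  for x in (.425,.435,.445,.465,.485,.495,.505):
    k=m&(abs(P[...,0]-x)<.005); print(x,P[k][:,1].mean().round(4),k.sum())
to(.45,-.161,.262,-78)
E
```

```text
c 464 -406 L 100 W 26 ang 0.9 kink 0.56 n 312 z 36
c 451 -160 L 64 W 20 ang 15.6 kink -0.00 n 193 z 36
c 613 -105 L 163 W 10 ang -0.9 kink -0.01 n 215 z 37
c 603 -401 L 47 W 40 ang -34.5 kink -2.35 n 151 z 35
c 687 -405 L 18 W 15 ang 36.5 kink 2.16 n 27 z 35
bin
c 629 -27 L 98 W 22 ang -8.6 kink -0.51 n 3218 z 43
c 660 30 L 40 W 2 ang -3.5 kink -0.02 n 580 z 35
0.425 -0.4094 17
0.435 -0.4057 13
0.445 -0.4034 15
0.465 -0.3981 14
0.485 -0.4024 18
0.495 -0.4063 16
0.505 -0.4105 22
0.425 -0.4076 10
0.435 -0.404 11
0.445 -0.4007 12
0.465 -0.3996 11
0.485 -0.4049 11
0.495 -0.4082 11
0.505 -0.4099 11
share [-0.414 -0.257  0.002] yaw 0.180 rows 5.8 | at [ 0.6568 -0.0323  0.261 ] -110.4
```

Request:
drive_tool:
  claw: [36,36,36,36,36,36,36,36]
  slide:
    - [-0.413,-0.257,0]
    - [-0.413,-0.257,0]
    - [-0.413,-0.257,0]
    - [-0.413,-0.257,0]
    - [-0.413,-0.257,0]
    - [-0.413,-0.257,0]
    - [-0.413,-0.257,0]
    - [-0.413,-0.257,0]
  yaw: [0.183,0.183,0.183,0.183,0.183,0.183,0.183,0.183]

```text
time: 20.93
tool_pos: [0.449, -0.1612, 0.261]
tcp_rot: [-3.122, -0.339, 0.003]
wrist_force: [-0.2, -0.8, 1.4]
width: 0.423
grip_force: 0.0
```

```bash
python3 - <<'E'
from h import *
show(rails([cam('wrist')],0.03,0.046,0.35,0.7,-0.5,-0.1))
to(.45,-.161,.186,-77.5)
E
```

```text
c 447 -161 L 62 W 12 ang 11.9 kink -0.00 n 2017 z 39
c 540 -101 L 33 W 2 ang -0.4 kink -0.02 n 331 z 37
share [-0.001 -0.    -0.151] yaw 0.000 rows 1.8 | at [ 0.4504 -0.1609  0.2615] -77.5
```

Request:
drive_tool:
  claw: [36,36,36,6,6,6,6,6]
  slide:
    - [-0.003,0,-0.08]
    - [-0.003,0,-0.151]
    - [-0.003,0,-0.151]
    - [-0.003,0,-0.151]
    - [-0.003,0,-0.151]
    - [-0.003,0,-0.151]
    - [-0.003,0,-0.151]
    - [-0.003,0,-0.151]
  yaw: [0,0,0,0,0,0,0,0]

```text
time: 21.65
tool_pos: [0.4503, -0.1609, 0.1881]
tcp_rot: [3.121, 0.345, 0.004]
wrist_force: [-0.2, -0.8, -1.0]
width: 0.124
grip_force: 80.6
```

Request:
drive_tool:
  claw: [6,6,6,6,6,6,6,6]
  slide:
    - [0,0,0]
    - [0,0,0.08]
    - [0,0,0.15]
    - [0.15,0.19,0.15]
    - [0.15,0.19,0.15]
    - [0.15,0.19,0.15]
    - [0.15,0.19,0.15]
    - [0.15,0.19,0.15]
  yaw: [0,0,0,0,0,0,0,0]

```text
time: 22.32
tool_pos: [0.5254, -0.0643, 0.2623]
tcp_rot: [3.122, 0.35, 0.002]
wrist_force: [-0.9, -0.1, -0.9]
width: 0.122
grip_force: 80.9
```

```bash
python3 - <<'E'
from h import *
print(bot.read_state()['width']*85); to(.525,-.066,.212,-77.5)
show(rails([cam('side')],0.05,0.13,0.4,0.75,-0.3,-0.0))
E
```

```text
10.367296121788666
share [-0.001 -0.003 -0.101] yaw -0.002 rows 1.2 | at [ 0.5254 -0.0643  0.2623] -77.2
c 521 -59 L 62 W 26 ang 17.9 kink 0.63 n 305 z 93
```

Request:
drive_tool:
  claw: [6,6,28,28,28,28,28,28]
  slide:
    - [0,-0.003,-0.06]
    - [0,-0.003,-0.1]
    - [0,-0.003,-0.1]
    - [0,-0.003,-0.1]
    - [0,-0.003,-0.1]
    - [0,-0.003,-0.05]
    - [0,-0.003,0]
    - [0,-0.003,0]
  yaw: [0,0,0,0,0,0,0,0]

```text
time: 23.03
tool_pos: [0.5275, -0.0682, 0.2685]
tcp_rot: [3.119, 0.343, 0.018]
wrist_force: [1.3, -0.7, 0.1]
width: 0.327
grip_force: 0.0
```

Request:
drive_tool:
  claw: [36,36,36,36,36,36,36,36]
  slide:
    - [-0.06,-0.6,0]
    - [-0.06,-0.6,0]
    - [-0.06,-0.6,0]
    - [-0.06,-0.6,0]
    - [-0.06,-0.6,0]
    - [-0.06,-0.6,0]
    - [-0.06,-0.6,0]
    - [-0.06,-0.6,0]
  yaw: [-0.17,-0.17,-0.17,-0.17,-0.17,-0.17,-0.17,-0.17]

```text
time: 23.7
tool_pos: [0.494, -0.3734, 0.2641]
tcp_rot: [3.097, -0.497, 0.007]
wrist_force: [0.4, -0.4, 0.3]
width: 0.423
grip_force: 0.0
```

Request:
drive_tool:
  claw: [36,36,36,36]
  slide:
    - [-0.014,-0.077,0]
    - [-0.014,-0.077,0]
    - [-0.014,-0.077,0]
    - [-0.014,-0.077,0]
  yaw: [0,0,0,0]

```text
time: 24.03
tool_pos: [0.4874, -0.4057, 0.2623]
tcp_rot: [-3.103, 0.493, -0.001]
wrist_force: [0.0, -0.3, 0.2]
width: 0.422
grip_force: 0.0
```

```bash
python3 - <<'E'
from h import *
c=cam('wrist');P=cloud(c); m=(P[...,2]>.032)&(P[...,2]<.046)&(P[...,1]<-.37)&(P[...,1]>-.44)&(P[...,0]<.53)
for x in (.425,.445,.465,.475,.485,.495,.505):
    k=m&(abs(P[...,0]-x)<.002); print(x,P[k][:,1].mean().round(4),k.sum())
cs=[cam('scene'),cam('side')]
show(rails(cs,0.03,0.046,0.4,0.7,-0.5,-0.1)); print('bin')
show(rails(cs,0.03,0.046,0.48,0.68,-0.093,0.03))
to(.488,-.4045,.186,-108)
E
```

```text
0.425 -0.4075 93
0.445 -0.4031 134
0.465 -0.399 121
0.475 -0.4022 119
0.485 -0.4056 133
0.495 -0.4086 141
0.505 -0.4121 154
c 464 -406 L 100 W 28 ang 0.6 kink 0.57 n 302 z 36
c 604 -105 L 183 W 10 ang -0.1 kink -0.01 n 248 z 37
c 602 -405 L 47 W 44 ang -73.8 kink -1.34 n 154 z 34
c 687 -406 L 23 W 14 ang -14.7 kink 0.64 n 28 z 35
bin
c 514 -67 L 64 W 16 ang 13.5 kink -0.02 n 236 z 40
c 630 -28 L 99 W 26 ang -3.4 kink -0.57 n 384 z 40
c 655 28 L 50 W 4 ang 0.4 kink -0.05 n 38 z 38
share [ 0.    -0.    -0.152] yaw -0.000 rows 1.8 | at [ 0.4878 -0.4045  0.2618] -107.9
```

Request:
drive_tool:
  claw: [36,36,36,6,6,6,6,6]
  slide:
    - [0,-0.001,-0.08]
    - [0,-0.001,-0.151]
    - [0,-0.001,-0.151]
    - [0,-0.001,-0.151]
    - [0,-0.001,-0.151]
    - [0,-0.001,-0.151]
    - [0,-0.001,-0.151]
    - [0,-0.001,-0.151]
  yaw: [0,0,0,0,0,0,0,0]

```text
time: 24.85
tool_pos: [0.4878, -0.4063, 0.1873]
tcp_rot: [3.102, -0.491, 0.002]
wrist_force: [0.1, 0.8, -2.2]
width: 0.128
grip_force: 80.5
```

Request:
drive_tool:
  claw: [6,6,6,6,6,6,6,6]
  slide:
    - [0,0,0]
    - [0,0,0.08]
    - [0,0,0.16]
    - [0.07,0.4,0.16]
    - [0.07,0.4,0.16]
    - [0.07,0.4,0.16]
    - [0.07,0.4,0.16]
    - [0.07,0.4,0.16]
  yaw: [0,0,0,0,0,0,0,0]

```text
time: 25.52
tool_pos: [0.5223, -0.2041, 0.2666]
tcp_rot: [-3.102, 0.493, -0.001]
wrist_force: [1.1, 0.3, -2.7]
width: 0.12
grip_force: 80.8
```

Request:
drive_tool:
  claw: [6,6,6,6,6,6,6,6]
  slide:
    - [0.06,0.412,0]
    - [0.06,0.412,0]
    - [0.06,0.412,0]
    - [0.06,0.412,0]
    - [0.06,0.412,0]
    - [0.06,0.412,0]
    - [0.06,0.412,0]
    - [0.06,0.412,0]
  yaw: [0,0,0,0,0,0,0,0]

```text
time: 26.18
tool_pos: [0.5524, -0.0, 0.2663]
tcp_rot: [3.103, -0.49, 0.0]
wrist_force: [0.3, -0.2, -1.4]
width: 0.124
grip_force: 80.8
```

```bash
python3 - <<'E'
from h import *
print(bot.read_state()['width']*85); to(.553,.001,.212,-108)
show(rails([cam('scene')],0.05,0.13,0.4,0.75,-0.3,0.1))
show(rails([cam('side')],0.05,0.13,0.4,0.75,-0.3,0.1))
E
```

```text
10.533876592246774
share [ 0.001  0.002 -0.109] yaw -0.000 rows 1.3 | at [ 0.5524 -0.      0.2663] -107.9
c 507 -6 L 40 W 10 ang -8.8 kink -0.46 n 33 z 109
c 554 4 L 58 W 36 ang -35.0 kink -0.48 n 238 z 110
c 528 7 L 104 W 35 ang 2.4 kink 0.31 n 552 z 100
```

Request:
drive_tool:
  claw: [6,6,6,28,28,28,28,28]
  slide:
    - [0,0.002,-0.06]
    - [0,0.002,-0.112]
    - [0,0.002,-0.112]
    - [0,0.002,-0.112]
    - [0,0.002,-0.112]
    - [0,0.002,-0.112]
    - [0,0.002,-0.06]
    - [0,0.002,0]
  yaw: [0,0,0,0,0,0,0,0]

```text
time: 26.95
tool_pos: [0.5514, 0.0006, 0.2657]
tcp_rot: [3.102, -0.492, -0.007]
wrist_force: [0.7, -0.4, 0.8]
width: 0.329
grip_force: 0.0
```

Request:
drive_tool:
  claw: [46,46,46,46,46,46,46,46]
  slide:
    - [-0.2,0.2,0.1]
    - [-0.2,0.2,0.1]
    - [-0.2,0.2,0.1]
    - [-0.2,0.2,0.1]
    - [-0.2,0.2,0.1]
    - [-0.2,0.2,0.1]
    - [-0.2,0.2,0.1]
    - [-0.2,0.2,0.1]
  yaw: [0.3,0.3,0.3,0.3,0.3,0.3,0.3,0.3]

```text
time: 27.62
tool_pos: [0.4526, 0.101, 0.3183]
tcp_rot: [2.984, 0.98, 0.006]
wrist_force: [-0.3, -0.3, 0.2]
width: 0.538
grip_force: 0.0
```

```bash
python3 - <<'E'
from h import *
cs=[cam('scene'),cam('side')]
save(cs[0],'s3.png')
show(rails(cs,0.03,0.046,0.4,0.7,-0.5,-0.1)); print('bin')
show(rails(cs,0.02,0.06,0.48,0.68,-0.093,0.03))
for c in cs:
    P=cloud(c); m=(P[...,2]>.1)&(P[...,2]<.12)&(P[...,0]>.4)&(P[...,0]<.6)&(P[...,1]>.31)&(P[...,1]<.42); print(P[m].mean(0),m.sum())
to(.4987,.364,.31,-14)
im=cv2.resize(cs[0]['color'][120:300,180:480],None,fx=2.5,fy=2.5); cv2.imwrite('pics/s3c.png',im[:,:,::-1])
E
```

```text
c 617 -106 L 155 W 12 ang -0.0 kink -0.01 n 233 z 37
c 613 -404 L 44 W 25 ang -79.7 kink -1.62 n 86 z 34
c 687 -407 L 22 W 12 ang -14.8 kink 0.15 n 31 z 36
bin
c 529 2 L 97 W 27 ang 0.0 kink 0.58 n 452 z 39
c 516 -65 L 62 W 16 ang 11.5 kink -0.01 n 193 z 38
c 631 -28 L 99 W 26 ang -4.4 kink -0.58 n 501 z 39
c 655 28 L 49 W 4 ang 1.3 kink 0.06 n 51 z 33
[0.50069064 0.36248051 0.10904431] 38
[0.49604687 0.36523351 0.11152413] 74
share [ 0.092  0.526 -0.016] yaw 0.222 rows 6.4 | at [0.4527 0.1009 0.3179] -54.0
```

View pics/s3c.png

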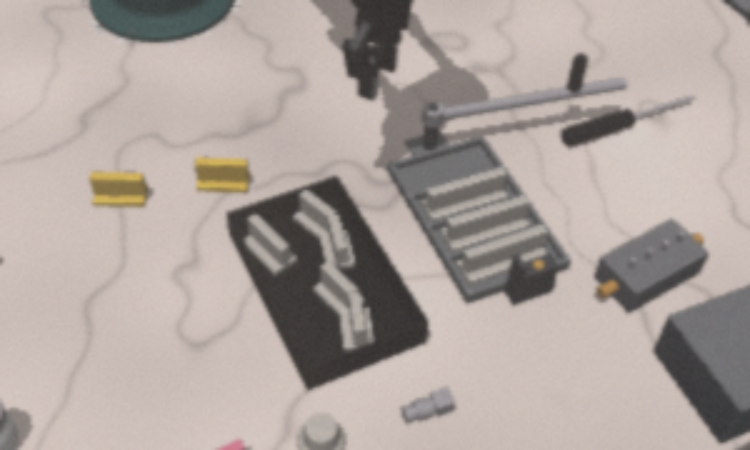

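All three rails are in their lanes and the bent and short pieces are in the bin (bin around (330,280)). Next is the keeper handle at (578,72).

Request:
drive_tool:
  claw: [46,46,46,46,46,46,46,46]
  slide:
    - [0.091,0.527,0.02]
    - [0.091,0.527,0.02]
    - [0.091,0.527,0.02]
    - [0.091,0.527,0.02]
    - [0.091,0.527,0.02]
    - [0.091,0.527,0.02]
    - [0.091,0.527,0.02]
    - [0.091,0.527,0.02]
  yaw: [0.222,0.222,0.222,0.222,0.222,0.222,0.222,0.222]

```text
time: 28.38
tool_pos: [0.4987, 0.3683, 0.3276]
tcp_rot: [-2.475, -1.934, -0.006]
wrist_force: [0.3, -0.4, -0.0]
width: 0.538
grip_force: 0.0
```

```bash
python3 - <<'E'
from h import *
c=cam('wrist'); save(c,'w4.png')
P=cloud(c); m=(P[...,2]>.1)&(P[...,2]<.125)&(P[...,0]>.4)&(P[...,0]<.6)&(P[...,1]>.31)&(P[...,1]<.42); print(P[m].min(0),P[m].max(0),m.sum())
m=(P[...,2]>.05)&(P[...,2]<.07)&(P[...,1]>.22)&(P[...,1]<.34); print(np.polyfit(P[m][:,1],P[m][:,0],1))
to(.498,.3645,.252,-14)
E
```

```text
[0.48629119 0.3571593  0.10001968] [0.50371647 0.3744106  0.11732008] 896
[0.30955721 0.38820256]
share [-0.001 -0.003 -0.15 ] yaw 0.000 rows 1.8 | at [0.4983 0.3662 0.327 ] -14.0
```

View pics/w4.png

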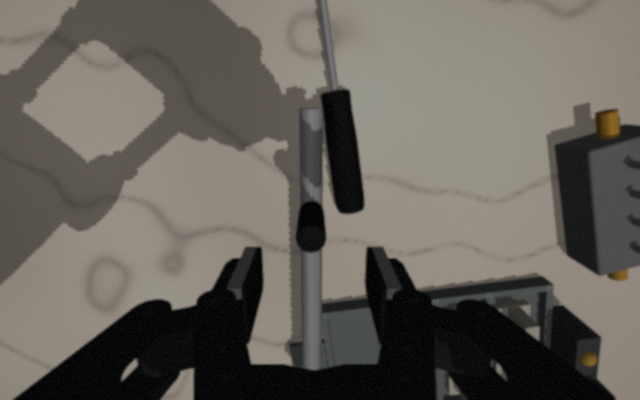

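Request:
drive_tool:
  claw: [46,46,46,46,28,28,28,28]
  slide:
    - [0,-0.001,-0.05]
    - [0,-0.001,-0.1]
    - [0,-0.001,-0.148]
    - [0,-0.001,-0.148]
    - [0,-0.001,-0.148]
    - [0,-0.001,-0.148]
    - [0,-0.001,-0.148]
    - [0,-0.001,-0.148]
  yaw: [0,0,0,0,0,0,0,0]

```text
time: 29.1
tool_pos: [0.4989, 0.364, 0.2545]
tcp_rot: [2.477, 1.932, 0.006]
wrist_force: [0.1, 0.6, 0.2]
width: 0.333
grip_force: 0.0
```

Request:
drive_tool:
  claw: [28,28,28,28,28,28,28,28]
  slide:
    - [0.037,-0.011,0]
    - [0.073,-0.026,0]
    - [0.107,-0.045,0]
    - [0.138,-0.067,0]
    - [0.168,-0.093,0]
    - [0.194,-0.121,0]
    - [0.217,-0.152,0]
    - [0.237,-0.185,0]
  yaw: [-0.033,-0.067,-0.1,-0.133,-0.167,-0.2,-0.233,-0.267]

```text
time: 29.77
tool_pos: [0.6177, 0.2711, 0.2537]
tcp_rot: [-3.05, -0.749, -0.004]
wrist_force: [-0.3, -0.4, -0.2]
width: 0.327
grip_force: 0.3
```

```bash
cat >> h.py <<'E'
def bar():
    for n in ('scene','side'):
        P=cloud(cam(n)); h=np.array([.4535,.185]); d=P[...,:2]-h; r=np.hypot(d[...,0],d[...,1])
        m=(P[...,2]>.052)&(P[...,2]<.069)&(r>.03)&(r<.262)&(P[...,0]>.44)&(P[...,1]>.1); a=np.degrees(np.arctan2(d[m][:,1],d[m][:,0])); print(n,'bar deg',np.median(a).round(1),m.sum())
E
python3 - <<'E'
from h import *
bar(); to(.4535+.185,.185,.252,-90)
E
```

```text
scene bar deg 27.2 411
side bar deg 27.9 603
share [ 0.04  -0.169 -0.003] yaw -0.154 rows 3.9 | at [0.6184 0.2693 0.2537] -62.4
```

Request:
drive_tool:
  claw: [28,28,28,28,28,28,28]
  slide:
    - [0.016,-0.035,0]
    - [0.029,-0.072,0]
    - [0.038,-0.109,0]
    - [0.042,-0.141,0]
    - [0.043,-0.167,0]
    - [0.043,-0.187,0]
    - [0.043,-0.187,0]
  yaw: [-0.033,-0.067,-0.1,-0.128,-0.15,-0.167,-0.167]

```text
time: 30.45
tool_pos: [0.6381, 0.1769, 0.2531]
tcp_rot: [-3.141, 0.061, -0.002]
wrist_force: [-0.2, 0.3, 0.1]
width: 0.33
grip_force: 0.0
```

```bash
python3 - <<'E'
from h import *
bar(); t=np.radians(-5.5); to(.4535+.185*np.cos(t),.185+.185*np.sin(t),.252,-95.5)
E
```

```text
scene bar deg -2.7 296
side bar deg 0.1 519
share [-0.001 -0.022 -0.002] yaw -0.019 rows 0.5 | at [0.638  0.1783 0.2529] -92.0
```

Request:
drive_tool:
  claw: [28,28,28,28,28,28]
  slide:
    - [-0.001,-0.01,0]
    - [-0.001,-0.018,0]
    - [-0.001,-0.024,0]
    - [-0.001,-0.03,0]
    - [-0.001,-0.034,0]
    - [-0.001,-0.034,0]
  yaw: [-0.01,-0.019,-0.019,-0.019,-0.019,-0.019]

```text
time: 31.05
tool_pos: [0.6374, 0.1607, 0.2521]
tcp_rot: [3.137, -0.152, 0.0]
wrist_force: [0.2, 0.1, -0.4]
width: 0.326
grip_force: 0.0
```

```bash
python3 - <<'E'
from h import *
bar(); print(bot.read_state()['wrist_force'],pose())
c=cam('side'); cv2.imwrite('pics/k1.png',cv2.resize(c['color'][210:320,220:380],None,fx=4,fy=4)[:,:,::-1])
E
```

```text
scene bar deg -7.0 260
side bar deg -4.5 505
[-0.1907899   0.25085666  0.14228697] (array([0.63743171, 0.16065871, 0.25192316]), np.float64(-95.5808774814249))
```

View pics/k1.png

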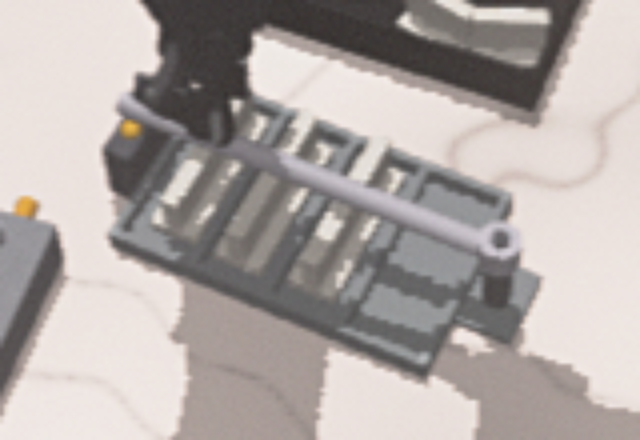

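The bar tip (125,103) looks to be past the ball (130,128). I nudge it gently until the stop is felt.

Request:
drive_tool:
  claw: [28,28,28,28]
  slide:
    - [0,-0.003,0]
    - [0,-0.006,0]
    - [0,-0.008,0]
    - [0,-0.008,0]
  yaw: [0,0,0,0]

```text
time: 31.53
tool_pos: [0.6373, 0.159, 0.2519]
tcp_rot: [-3.133, 0.155, 0.0]
wrist_force: [-0.0, 11.1, -1.4]
width: 0.33
grip_force: 5.3
```

Request:
drive_tool:
  claw: [28,28,28]
  slide:
    - [0,-0.004,0]
    - [0,-0.006,0]
    - [0,-0.006,0]
  yaw: [0,0,0]

```text
time: 31.78
tool_pos: [0.6373, 0.1581, 0.2519]
tcp_rot: [-3.129, 0.155, -0.0]
wrist_force: [-0.6, 19.3, -3.4]
width: 0.326
grip_force: 9.5
```

```bash
python3 - <<'E'
from h import *
bar(); print(bot.read_state()['wrist_force'],pose())
E
```

```text
scene bar deg -7.1 258
side bar deg -4.7 506
[ 0.21153142 18.77855742 -2.43375451] (array([0.63726002, 0.15818022, 0.25186064]), np.float64(-95.65015615714964))
```

19 N with no movement means it is against the stop cheek, so it is home. I back off to centre, open and lift away.

Request:
drive_tool:
  claw: [28,28,44,44,44,44,44,44]
  slide:
    - [0,0.014,0]
    - [0,0.022,0]
    - [0,0.022,0]
    - [0,0.022,0]
    - [0,0.022,0.05]
    - [0,0.022,0.12]
    - [0,0.022,0.2]
    - [0,0.022,0.24]
  yaw: [0,0,0,0,0,0,0,0]

```text
time: 32.55
tool_pos: [0.6386, 0.1641, 0.3773]
tcp_rot: [-3.137, 0.154, -0.009]
wrist_force: [0.4, 1.2, 0.8]
width: 0.516
grip_force: 0.0
```

Request:
drive_tool:
  claw: [44,44,44,44,44,44,44,44]
  slide:
    - [-0.1,-0.3,0.1]
    - [-0.1,-0.3,0.1]
    - [-0.1,-0.3,0.1]
    - [-0.1,-0.3,0.1]
    - [-0.1,-0.3,0.1]
    - [-0.1,-0.3,0.1]
    - [-0.1,-0.3,0.1]
    - [-0.1,-0.3,0.1]
  yaw: [0,0,0,0,0,0,0,0]

```text
time: 33.22
tool_pos: [0.5875, 0.0152, 0.4214]
tcp_rot: [-3.138, 0.153, 0.002]
wrist_force: [-0.5, 0.4, -0.3]
width: 0.512
grip_force: 0.0
```

```bash
python3 - <<'E'
from h import *
bar(); a,b=cam('scene'),cam('side')
cv2.imwrite('pics/f.png',np.hstack([cv2.resize(a['color'][150:270,220:440],None,fx=1.8,fy=1.8),cv2.resize(b['color'][160:280,220:440],None,fx=1.8,fy=1.8)])[:,:,::-1])
show(rails([a,b],0.03,0.046,0.4,0.7,-0.5,-0.1)); print(bot.read_state()['time'])
E
```

```text
scene bar deg -7.3 403
side bar deg -5.0 604
c 609 -105 L 172 W 11 ang -0.3 kink -0.02 n 250 z 37
c 602 -402 L 48 W 39 ang -21.8 kink -2.15 n 143 z 35
c 686 -406 L 18 W 13 ang -23.6 kink 0.57 n 26 z 35
33.4167
```

View pics/f.png

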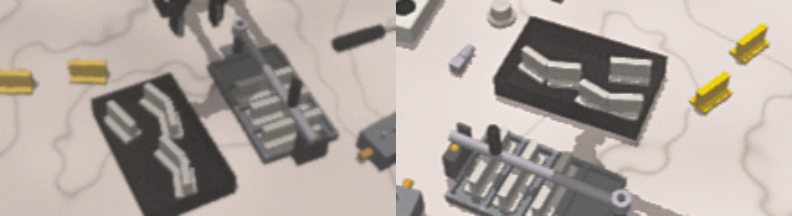

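The bar has stayed home across the three rails (tip at about (310,140) in the left view), and the scrap is in the bin. I hand the job in.

```bash
python3 -c "
from workcell import bot
print(bot.finish_job())"
```

```text
the job is handed in; nothing more can be done
None
```

The job is handed in: the three sound rails lie flat in lanes of their own, the two bent rails and the short one are in the scrap bin, and the keeper bar is shut past its ball and held after I let go.

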